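# Lock the cigar mould crosswise

### The arm

A 6-joint arm with a two-finger parallel gripper is mounted at the origin on the work surface. World frame = base frame: x ahead of the robot, y to its left, z up, the work surface at z = 0. Lengths are in m, angles in rad, forces in N, time in s.
With the tool pointing down it reaches from about 0.35 to 0.85 m from the base axis. Payload 8.1 kg.
Tool frame: the origin (TCP) lies midway between the tips of the shut fingers; the grasp point (between the pads) lies 19 mm behind it (bot.pinch_z is the z of the grasp point in the tool frame, in m); z points along the fingers, y is the direction in which the jaws open and shut (so a half turn about z gives the same grasp; the last joint's range is limited). The gripper opens to 93 mm and grips with 3 to 60 N. Pads are 15 mm wide; open, the fingers measure 128 mm over their backs; the gripper's body (75 mm by 188 mm) begins 65 mm behind the grasp point.
Start: joints at [-1.314, 0.13, 1.488, -0, 1.523, -0.085], TCP at [0.201, -0.565, 0.219] pointing down, gripper open.
Joint ranges: [-2.96, 2.96], [-0.89, 2.26], [0.02, 2.5], [-1.34, 4.48], [0, 2.73], [-2.66, 2.66]. Speed limits (rad/s): [2.39, 2.39, 2.79, 3.14, 3.14, 3.14].

### API

Orientations are given as a unit quaternion [x, y, z, w].
In Python, from bench import bot gives the robot as it stands. The module is installed in compiled form; this text tells all that it offers.
- The arm moves only by the shell command python3 -m creep 'ROWS' [OPENING]. ROWS is JSON, a list that holds one entry, the list of rows, each a list of 6 numbers: the shift along the tool's x, y, z in m, then the turn, a rotation vector about the tool's x, y, z in rad. A call has 1 to 12 rows; each row shifts and turns the commanded pose from where the row before left it, along the tool's axes as they then stand; what a row does not reach is not made up. A row lasts 1/8 s, in which the tool goes at most 62.5 mm and 10.7 degrees, less where a joint would pass 70% of its speed; a pose out of reach is approached as far as the arm can. A call is refused whole if a number of a shift passes 0.0625 or a number of a turn 0.188, either way. A call with a gripper value outside its range is refused whole. OPENING is the closure in counts, from 0 (fully open) to 255 (shut), set as the call begins (- or left out, the last holds). The fingers move at their own pace and stop on an object; the grip force is fixed at half the most. Time passes only in rows, so rows that do not move let the fingers close. It gives the time, the measured TCP pose, the force and the opening at its end, in the units of the state.
- bot.get_obs(): the state, without advancing time (a new reading comes with each control period).
- bot.read_camera(name): name is "side" or "top"; returns a dict with "img" (420x560x3 uint8, red, green, blue), "intrinsics" (3x3 intrinsics, pixels), "origin" and "rotation" of the camera in the world. Camera axes: x right, y down, z forward; pixel columns grow to the right and rows downward; lengths in m; the calibration is good to about 2 mm. A picture is of the moment at which its call begins. There is no depth.
- bot.finish_job(): hands the job in, once; it reports no verdict.
Trained networks look in a picture, given as the dict that the camera call returned (one of the last four; its "shot" number tells which), for a name from the list of things; names that differ only in an ending like _2 or _b are one class to them, and where a whole thing is asked for, a point or a joint stands for the part that bears it (a point fixed in the world has none). Each returns a list of dicts, best first, with "score" (0 to 1); they miss things now and then, are a little off and sometimes report something else, mostly with a low value. They report only what shows in the picture. A call takes as long as a camera call.
- bot.find_in(query, picture): "at" ([x, y, z] in m, in world coordinates, good to about 4 mm: the middle of the surface that is visible of it).
- bot.tip_of(query, picture): "at" ([x, y, z] in m, in world coordinates, good to about 4 mm: a listed point, or the origin of a listed thing).
The state is a dict: "clock": time; "q": joint angles; "joint_vel": joint speeds; "joint_efforts": joint torques, N m; "tool_pos": TCP position; "orientation": TCP orientation; "wrist_force": force on the tool from outside, world axes, zero at the start; "torque": the same for the moment, N m; "width": finger opening in m.
Only numpy, scipy, OpenCV 4.12 (cv2) and the standard library are available. Lean on these libraries where they do the work, as an engineer would, in place of code of your own. Each camera call takes 0.05 s, during which the arm holds its last target. There are 200 camera calls.

### The job

Lock the closed cigar mould by pressing its four locking pins fully home, one at a time and crosswise: first the red pin, next the white pin diagonally opposite it, then the remaining two white pins in either order. Only press: do not lift the mould or push it along the bench, and leave the things standing on and around it where they are.

Things in the scene. Friction and masses are not known exactly. Their poses are not given: they have to be found in the camera images.
- mould: Closed two-part wooden cigar mould lying loose on the bench, a block 240 mm (its x) by 140 mm (its y) by 52 mm high, 2 to 3 kg, brown cigar ends showing along both long sides. Origin at the centre of its underside, z up, any yaw. One pin near each corner of the lid, 98 mm from the centre along x and 48 mm along y: red at (+x,+y), opposite at (-x,-y), long at (-x,+y), short at (+x,-y).
- mould_lid (a point): Centre of the lid's flat top, 52 mm above the bench.
- pin_red_top (a point): The red pin. Centre of the head's flat top; the head is a disc 26 mm across and 8 mm thick.
- pin_opposite_top (a point): White pin diagonally opposite the red one. Centre of the head's flat top; the head is a disc 26 mm across and 8 mm thick.
- pin_long_top (a point): White pin at the other end of the same long side as the red one. Centre of the head's flat top; the head is a disc 26 mm across and 8 mm thick.
- pin_short_top (a point): White pin at the other end of the same short side as the red one. Centre of the head's flat top; the head is a disc 26 mm across and 8 mm thick.
- pin_red (a joint): Red pin: slide of this locking pin, m: 0 is fully out (head top 22 mm above the lid), 0.012 is fully home (head top 10 mm above the lid, against a hard stop). Starts 0 to 0.003. It moves straight down, resists with a steady 4 N or so, has no spring and stays where it is left.
- pin_opposite (a joint): Diagonally opposite white pin: slide of this locking pin, m: 0 is fully out (head top 22 mm above the lid), 0.012 is fully home (head top 10 mm above the lid, against a hard stop). Starts 0 to 0.003. It moves straight down, resists with a steady 4 N or so, has no spring and stays where it is left.
- pin_long (a joint): White pin on red's long side: slide of this locking pin, m: 0 is fully out (head top 22 mm above the lid), 0.012 is fully home (head top 10 mm above the lid, against a hard stop). Starts 0 to 0.003. It moves straight down, resists with a steady 4 N or so, has no spring and stays where it is left.
- pin_short (a joint): White pin on red's short side: slide of this locking pin, m: 0 is fully out (head top 22 mm above the lid), 0.012 is fully home (head top 10 mm above the lid, against a hard stop). Starts 0 to 0.003. It moves straight down, resists with a steady 4 N or so, has no spring and stays where it is left.
- cup: Small white plastic cup standing on the lid, 44 mm across, 45 mm high. Origin: centre of its underside. Leave alone.
- tamper: Small brass tamper standing on the lid, 24 mm across, 50 mm high. Origin: centre of its underside. Leave alone.
- paste_pot: Small jar with green cap standing on the bench beside the mould, 44 mm across, 50 mm high. Origin: centre of its underside. Leave alone.
- phone: Black phone, 150 by 72 by 9 mm, lying on the bench. Origin: centre of its underside. Leave alone.
- gauge_ring: Brass ring, 60 mm across, 14 mm high, lying on the bench. Origin: centre of its underside. Leave alone.
- board: Fixed wooden cutting board, 220 by 300 by 22 mm, with a round steel blade and two cigars on it, to the robot's right. Origin: centre of its underside.

How it is judged:
By the outcome, as a careful person would: the job done as asked, in the order asked, and still so for the second after the job is handed in, with the robot touching nothing.
It also fails if it takes over 48 s, if anything falls off the work surface, if the arm or the gripper's body presses on something with over 40 N, if the wrist force passes 120 N, or if a joint passes its speed limit or range.

## Working session

There is one attempt and no reset: what is moved stays moved. The work goes in short steps, Python scripts to look and compute and a shell command to move; the robot and the scene stay as the last step left them, time stands still between calls to the robot, and variables do not carry over. Pictures are saved under pics/ and viewed, about 8 in all and at most 12, crops included, and the job is handed in when it is done.

```bash
mkdir -p pics; python3 - <<'E'
from bench import bot
import cv2,numpy as np
o=bot.get_obs();print({k:np.round(v,3).tolist() for k,v in o.items()})
ims=[]
for c in("top","side"):
    p=bot.read_camera(c);cv2.imwrite(f"pics/{c}1.png",p["img"][:,:,::-1])
    print(c,np.round(p["origin"],3),np.round(p["rotation"],2).tolist(),np.round(p["intrinsics"],0).tolist())
    for n in["mould","mould_lid","pin_red_top","pin_opposite_top","pin_long_top","pin_short_top","cup","tamper","paste_pot"]:
        print(n,[(np.round(d["at"],4).tolist(),round(d["score"],2)) for d in bot.tip_of(n,p)[:3]])
E
```

```text
{'clock': 0.0, 'q': [-1.314, 0.131, 1.489, 0.0, 1.523, -0.085], 'joint_vel': [0.002, 0.001, -0.0, -0.001, -0.001, 0.0], 'joint_efforts': [0.001, -55.985, -49.176, 0.077, 0.035, -0.0], 'tool_pos': [0.201, -0.565, 0.218], 'orientation': [0.985, 0.17, -0.0, -0.001], 'wrist_force': [0.299, 0.221, -0.519], 'torque': [0.003, -0.03, 0.007], 'width': 0.093}
top [ 0.464 -0.042  1.691] [0.71, -0.7, 0.02, -0.03] [[538.0, 0.0, 278.0], [0.0, 538.0, 217.0], [0.0, 0.0, 1.0]]
mould [([0.5473, 0.0842, 0.0004], 0.69)]
mould_lid [([0.5505, 0.0881, 0.0564], 0.68), ([0.5279, -0.4846, 0.0012], 0.35)]
pin_red_top [([0.454, 0.141, 0.0735], 0.6), ([0.4422, 0.0436, 0.0671], 0.42), ([0.546, -0.0318, 0.0028], 0.28)]
pin_opposite_top [([0.5475, 0.0847, 0.0016], 0.67), ([0.6504, 0.1246, 0.0746], 0.56), ([0.5182, 0.0811, 0.0508], 0.24)]
pin_long_top [([0.635, 0.0284, 0.0728], 0.41)]
pin_short_top [([0.4533, 0.1398, 0.0726], 0.58)]
cup [([0.5745, 0.0862, 0.0498], 0.62)]
tamper [([0.5172, 0.0798, 0.0507], 0.63)]
paste_pot [([0.5471, -0.0313, 0.0023], 0.67)]
side [0.159 0.479 0.822] [-0.31, 0.89, -0.32, 0.12] [[391.0, 0.0, 277.0], [0.0, 391.0, 212.0], [0.0, 0.0, 1.0]]
mould [([0.5497, 0.0872, 0.0042], 0.93), ([0.521, 0.0784, 0.0522], 0.39)]
mould_lid [([0.5451, 0.0875, 0.053], 0.6)]
pin_red_top [([0.4449, 0.0423, 0.0757], 0.64)]
pin_opposite_top []
pin_long_top [([0.6367, 0.03, 0.0702], 0.65)]
pin_short_top [([0.4488, 0.1468, 0.0741], 0.66)]
cup [([0.5436, -0.0332, 0.0039], 0.75), ([0.5753, 0.0863, 0.0538], 0.67), ([0.4406, 0.0447, 0.0782], 0.52)]
tamper [([0.5199, 0.0795, 0.0504], 0.68)]
paste_pot [([0.5436, -0.0338, 0.0038], 0.76)]
```

```bash
cat > h.py <<'E'
import numpy as np,cv2
from scipy.spatial.transform import Rotation as R
def proj(p,X):
    r=np.array(p["rotation"]);r=R.from_quat(r).as_matrix() if r.size==4 else r
    c=(np.atleast_2d(X)-p["origin"])@r; k=np.array(p["intrinsics"])
    u=c@k.T; return u[:,:2]/u[:,2:]
E
python3 - <<'E'
from bench import bot
from h import *
P=np.array([[.4435,.043,.072],[.650,.1246,.072],[.636,.029,.072],[.451,.143,.072]])
out=[]
for c in("top","side"):
    p=bot.read_camera(c);u=proj(p,P);print(c,u.round(1).tolist())
    a,b=(u.mean(0)-[75,70]).astype(int); 
    if c=="side": a-=15
    im=p["img"][max(b,0):b+140,max(a,0):a+160,::-1];print(a,b)
    im=cv2.resize(im,None,fx=4 if 0 else 2.5*2/2,fy=2.5,interpolation=cv2.INTER_CUBIC)
    cv2.imwrite(f"pics/crop_{c}.png",im);out.append(im)
h=min(i.shape[0] for i in out);cv2.imwrite("pics/crop.png",np.hstack([i[:h] for i in out]))
E
```

```text
top [[254.9, 261.6], [229.2, 192.8], [260.7, 197.8], [221.7, 258.5]]
166 157
side [[299.8, 251.0], [211.2, 229.3], [241.8, 208.6], [270.1, 278.8]]
165 171
```

View pics/side1.png

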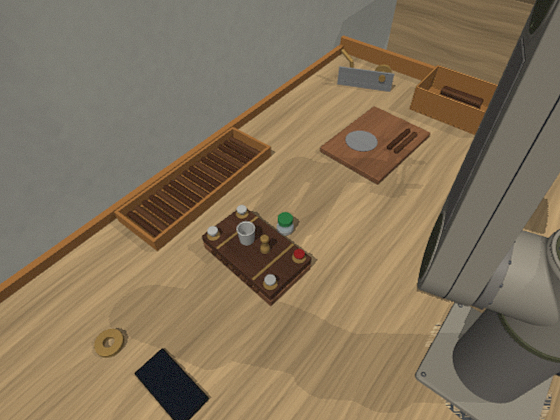

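View pics/crop.png

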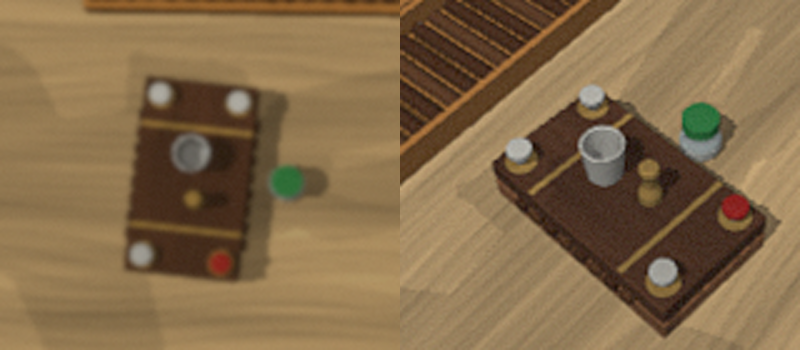

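The pictures agree on the layout. In the side image red is at (299,254), short at (270,281), the cup and tamper are mid-lid, and the pot lies beyond red's long side. Next I refine the pin positions from blob centroids fitted to the mould model.

```bash
cat >> h.py <<'E'
from scipy.optimize import least_squares
L=np.array([[98,48,66],[-98,-48,66],[-98,48,66],[98,-48,66]])/1e3
N=["red","opp","long","short"]
def pins(m,z):
    c,s=np.cos(m[2]),np.sin(m[2]); P=L.copy()
    P[:,:2]=L[:,:2]@np.array([[c,s],[-s,c]])+m[:2]; P[:,2]=z; return P
def blobs(p,U):
    hsv=cv2.cvtColor(p["img"],cv2.COLOR_RGB2HSV).astype(int);h,s,v=hsv[...,0],hsv[...,1],hsv[...,2]
    red=((h<6)|(h>174))&(s>150)&(v>80); wh=(s<60)&(v>110); out=[]
    for i,u in enumerate(U):
        yy,xx=np.mgrid[:420,:560]; m=(red if i==0 else wh)&(np.hypot(xx-u[0],yy-u[1])<9)
        out.append([xx[m].mean(),yy[m].mean(),m.sum()])
    return np.array(out)
E
cat > fit.py <<'E'
from bench import bot
from h import *
m0=[.545,.085,0]
m0[2]=np.arctan2(.043-.029,.4435-.636)
for c in("top","side"):
    p=bot.read_camera(c); B=blobs(p,proj(p,pins(m0,.069)))
    r=least_squares(lambda m:(proj(p,pins(m,.070 if c=="top" else .068))-B[:,:2]).ravel(),m0)
    print(c,B[:,2],r.x.round(4),r.fun.round(2)); print(pins(r.x,.07)[:,:2].round(4).tolist())
    if c=="top": M=r.x
o=bot.get_obs();Rt=R.from_quat(o["orientation"]).as_matrix()
t=o["tool_pos"]
for n,P in zip(N,pins(M,.085)):
    print(n,"tool shift",(Rt.T@(P-t)).round(4)); t=P
print(o["tool_pos"],Rt.round(3).tolist())
E
python3 fit.py
```

```text
top [37. 61. 63. 61.] [0.545  0.0855 3.0489] [-0.14 -0.23  0.08  0.25 -0.04  0.07  0.1  -0.08]
[[0.443, 0.0468], [0.6471, 0.1242], [0.6382, 0.0287], [0.4519, 0.1424]]
side [ 87.  83.  71. 101.] [0.546  0.0856 3.0459] [-0.3  -0.22  0.28  0.26  0.14  0.12 -0.09 -0.05]
[[0.4438, 0.0472], [0.6481, 0.124], [0.6389, 0.0285], [0.453, 0.1427]]
red tool shift [ 0.433  -0.4956  0.1336]
opp tool shift [ 0.2182 -0.0046  0.    ]
long tool shift [-0.0404  0.0871 -0.    ]
short tool shift [-0.1374 -0.1696  0.    ]
[ 0.20114447 -0.56527983  0.21861727] [[0.942, 0.335, 0.0], [0.335, -0.942, 0.0], [0.0, -0.0, -1.0]]
```

```bash
python3 -m creep '[[[0.0361,-0.0413,0,0,0,0],[0.0361,-0.0413,0,0,0,0],[0.0361,-0.0413,0,0,0,0],[0.0361,-0.0413,0,0,0,0],[0.0361,-0.0413,0,0,0,0],[0.0361,-0.0413,0,0,0,0],[0.0361,-0.0413,0,0,0,0],[0.0361,-0.0413,0,0,0,0],[0.0361,-0.0413,0,0,0,0],[0.0361,-0.0413,0,0,0,0],[0.0361,-0.0413,0,0,0,0],[0.0361,-0.0413,0,0,0,0]]]' 255
python3 -m creep '[[[0,0,0.03,0,0,0],[0,0,0.03,0,0,0],[0,0,0.03,0,0,0],[0,0,0.02,0,0,0],[0,0,0,0,0,0]]]'; python3 fit.py
```

```text
clock: 2.7
tool_pos: [0.4437, 0.0487, 0.2191]
orientation: [0.985, 0.17, 0.001, 0.0]
wrist_force: [1.4, -0.5, -0.6]
width: 0.0001
clock: 3.32
tool_pos: [0.4417, 0.0469, 0.107]
orientation: [0.985, 0.17, -0.002, -0.0]
wrist_force: [0.2, -0.3, -0.1]
width: 0.0003h.py:18: RuntimeWarning: Mean of empty slice.
  out.append([xx[m].mean(),yy[m].mean(),m.sum()])
  ret = ret.dtype.type(ret / rcount)
Traceback (most recent call last):
  File "fit.py", line 7, in <module>
    r=least_squares(lambda m:(proj(p,pins(m,.070 if c=="top" else .068))-B[:,:2]).ravel(),m0)
ValueError: Residuals are not finite in the initial point.
```

```bash
python3 -m creep '[[[0.001,0.001,0.015,0,0,0],[0,0,0.013,0,0,0],[0,0,0,0,0,0]]]'; python3 -m creep '[[[0,0,0.002,0,0,0],[0,0,0.002,0,0,0],[0,0,0.002,0,0,0],[0,0,0,0,0,0]]]'
```

```text
clock: 3.75
tool_pos: [0.4433, 0.0462, 0.0792]
orientation: [0.985, 0.17, -0.001, -0.0]
wrist_force: [0.2, -0.4, -0.0]
width: 0.0004
clock: 4.25
tool_pos: [0.4444, 0.0463, 0.0746]
orientation: [0.985, 0.17, -0.0, -0.0]
wrist_force: [0.2, 0.5, 0.0]
width: 0.0005
```

```bash
python3 - <<'E'
from bench import bot
from h import *
p=bot.read_camera("side");u=proj(p,[.443,.047,.07])[0].astype(int)
cv2.imwrite("pics/c2.png",cv2.resize(p["img"][u[1]-60:u[1]+40,u[0]-70:u[0]+70,::-1],None,fx=5,fy=5,interpolation=cv2.INTER_CUBIC))
E
```

```text
(no output)
```

View pics/c2.png

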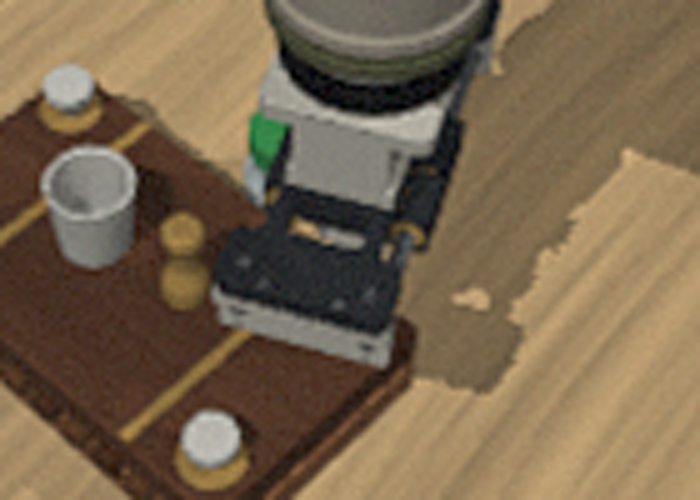

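The shut fingers sit over the red pin, which they hide, and they stand clear of the tamper and pot. I press on slowly.

```bash
python3 -m creep '[[[0,0,0.001,0,0,0],[0,0,0.001,0,0,0],[0,0,0.001,0,0,0],[0,0,0,0,0,0]]]'; python3 -m creep '[[[0,0,0.001,0,0,0],[0,0,0.001,0,0,0],[0,0,0.001,0,0,0],[0,0,0,0,0,0]]]';python3 -m creep '[[[0,0,0.001,0,0,0],[0,0,0.001,0,0,0],[0,0,0.001,0,0,0],[0,0,0,0,0,0]]]'
```

```text
clock: 4.8
tool_pos: [0.4444, 0.0462, 0.0715]
orientation: [0.985, 0.17, -0.0, -0.0]
wrist_force: [-0.0, 0.8, -0.5]
width: 0.0004
clock: 5.3
tool_pos: [0.4445, 0.0462, 0.0686]
orientation: [0.985, 0.17, 0.0, 0.0]
wrist_force: [-1.5, 0.1, 2.9]
width: 0.0005
clock: 5.8
tool_pos: [0.4445, 0.0462, 0.0655]
orientation: [0.985, 0.17, 0.0, 0.0]
wrist_force: [0.1, 0.4, 0.6]
width: 0.0009
```

```bash
python3 -m creep '[[[0,0,0.001,0,0,0],[0,0,0.001,0,0,0],[0,0,0.001,0,0,0]]]'; python3 -m creep '[[[0,0,0.0005,0,0,0],[0,0,0.0005,0,0,0]]]';python3 -m creep '[[[0,0,0.0005,0,0,0],[0,0,0,0,0,0]]]'
```

```text
clock: 6.18
tool_pos: [0.4445, 0.0462, 0.0626]
orientation: [0.985, 0.17, 0.0, 0.0]
wrist_force: [-1.7, 1.0, 4.4]
width: 0.0003
clock: 6.42
tool_pos: [0.4445, 0.0462, 0.0622]
orientation: [0.985, 0.17, -0.0, 0.0]
wrist_force: [-6.2, 0.1, 13.5]
width: 0.0004
clock: 6.68
tool_pos: [0.4446, 0.0462, 0.0622]
orientation: [0.985, 0.17, 0.0, 0.0]
wrist_force: [-8.1, -0.2, 14.3]
width: 0.0003
```

Hard stop at 62.2 mm, which is the expected height. I lift off and look.

```bash
python3 -m creep '[[[0,0,0.0004,0,0,0],[0,0,-0.004,0,0,0],[0,0,-0.02,0,0,0],[0,0,-0.03,0,0,0],[0.036,-0.0008,0,0,0,0],[0.0364,-0.0008,0,0,0,0],[0.0364,-0.0008,0,0,0,0],[0.0364,-0.0008,0,0,0,0],[0.0364,-0.0008,0,0,0,0],[0.036,-0.0006,0,0,0,0],[0,0,0,0,0,0]]]'; python3 - <<'E'
from bench import bot
from h import *
p=bot.read_camera("side");u=proj(p,[.545,.085,.07])[0].astype(int)
cv2.imwrite("pics/c3.png",cv2.resize(p["img"][u[1]-65:u[1]+65,u[0]-75:u[0]+85,::-1],None,fx=4.5,fy=4.5,interpolation=cv2.INTER_CUBIC))
m=[.545,.0855,3.049];print(proj(p,pins(m,.068)).round(1).tolist());print(blobs(p,proj(p,pins(m,.068))).round(1).tolist())
o=bot.get_obs();Rt=R.from_quat(o["orientation"]).as_matrix()
print((Rt.T@(pins([.5455,.0855,3.0475],.075)[1]-o["tool_pos"])).round(4))
E
```

```text
clock: 8.05
tool_pos: [0.6489, 0.1241, 0.1132]
orientation: [0.985, 0.17, -0.001, -0.0]
wrist_force: [-0.9, 0.7, -0.0]
width: 0.0006
[[298.9, 253.2], [212.4, 230.8], [241.4, 209.2], [270.0, 279.3]]
[[298.6, 255.3, 86.0], [211.9, 230.4, 80.0], [241.2, 208.4, 58.0], [269.6, 279.2, 109.0]]
[-0.     -0.0005  0.0383]
```

View pics/c3.png

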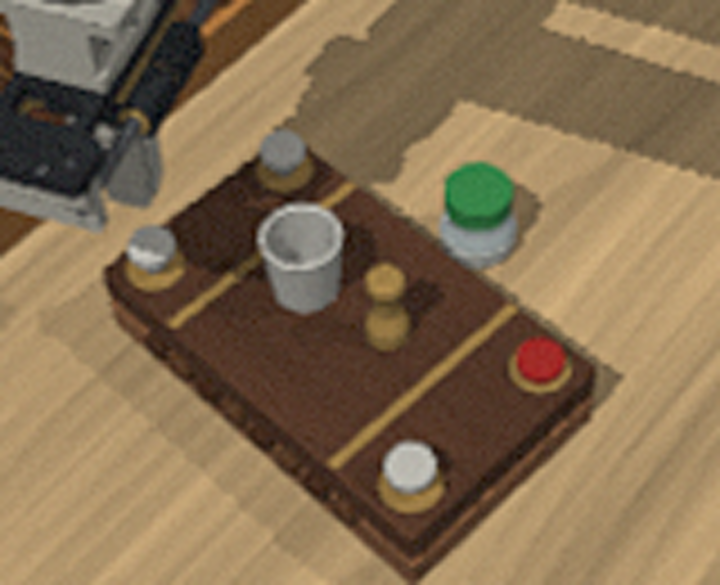

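Red is down on its collar at crop (540,360) and its blob has dropped by about 2 px. The mould, cup and tamper have not moved. Next is the opposite pin, and the tool is already above it.

```bash
python3 -m creep '[[[0,0,0.02,0,0,0],[0,0,0.017,0,0,0],[0,0,0,0,0,0],[0,0,0.001,0,0,0],[0,0,0.001,0,0,0],[0,0,0.001,0,0,0],[0,0,0.001,0,0,0],[0,0,0.001,0,0,0],[0,0,0.001,0,0,0]]]'; python3 -m creep '[[[0,0,0.001,0,0,0],[0,0,0.001,0,0,0],[0,0,0.001,0,0,0],[0,0,0.001,0,0,0],[0,0,0.001,0,0,0],[0,0,0.001,0,0,0]]]'
```

```text
clock: 9.22
tool_pos: [0.648, 0.1235, 0.0722]
orientation: [0.985, 0.17, 0.0, 0.0]
wrist_force: [-2.1, -0.7, 3.6]
width: 0.0004
clock: 9.98
tool_pos: [0.648, 0.1235, 0.0657]
orientation: [0.985, 0.17, 0.0, -0.0]
wrist_force: [-1.5, 0.7, 4.0]
width: 0.0008
```

```bash
python3 -m creep '[[[0,0,0.001,0,0,0],[0,0,0.001,0,0,0],[0,0,0.001,0,0,0]]]'; python3 -m creep '[[[0,0,0.0005,0,0,0],[0,0,0.0005,0,0,0]]]';python3 -m creep '[[[0,0,0.0005,0,0,0],[0,0,0,0,0,0]]]'
```

```text
clock: 10.35
tool_pos: [0.648, 0.1235, 0.0627]
orientation: [0.985, 0.17, 0.0, -0.0]
wrist_force: [0.1, -0.7, 3.3]
width: 0.0004
clock: 10.6
tool_pos: [0.6481, 0.1236, 0.0623]
orientation: [0.985, 0.17, 0.0, -0.0]
wrist_force: [-3.3, -0.4, 9.5]
width: 0.0002
clock: 10.85
tool_pos: [0.648, 0.1235, 0.0623]
orientation: [0.985, 0.17, 0.0, 0.0]
wrist_force: [-4.2, -0.9, 10.3]
width: 0.0004
```

```bash
python3 -m creep '[[[0,0,0.0006,0,0,0],[0,0,-0.004,0,0,0],[0,0,-0.02,0,0,0],[0,0,-0.03,0,0,0],[-0.0203,0.0431,0,0,0,0],[-0.0203,0.0431,0,0,0,0],[0,0,0,0,0,0],[0,0,0,0,0,0]]]'
```

```text
clock: 11.85
tool_pos: [0.6388, 0.0289, 0.1154]
orientation: [0.985, 0.17, 0.0, -0.0]
wrist_force: [-0.1, -0.1, -0.1]
width: 0.0007
```

```bash
python3 -m creep '[[[0,0,0.02,0,0,0],[0,0,0.019,0,0,0],[0,0,0,0,0,0],[0,0,0.001,0,0,0],[0,0,0.001,0,0,0],[0,0,0.001,0,0,0],[0,0,0.001,0,0,0],[0,0,0.001,0,0,0],[0,0,0.001,0,0,0]]]'; python3 -m creep '[[[0,0,0.001,0,0,0],[0,0,0.001,0,0,0],[0,0,0.001,0,0,0],[0,0,0.001,0,0,0],[0,0,0.001,0,0,0],[0,0,0.001,0,0,0]]]'
```

```text
clock: 12.98
tool_pos: [0.6386, 0.0286, 0.0699]
orientation: [0.985, 0.17, 0.0, 0.0]
wrist_force: [-1.4, 1.1, 4.4]
width: 0.0008
clock: 13.72
tool_pos: [0.6386, 0.0287, 0.0636]
orientation: [0.985, 0.17, 0.0, 0.0]
wrist_force: [-1.5, -0.1, 3.7]
width: 0.0004
```

Then the final press on long, after which I lift and go to short: the world shift (-0.1862,+0.114) is about (-0.1372,-0.1698) in the tool frame.

```bash
python3 -m creep '[[[0,0,0.001,0,0,0],[0,0,0.0005,0,0,0],[0,0,0.0005,0,0,0],[0,0,0.0005,0,0,0],[0,0,0,0,0,0]]]'; python3 -m creep '[[[0,0,0.0005,0,0,0],[0,0,0,0,0,0]]]'
```

```text
clock: 14.35
tool_pos: [0.6387, 0.0287, 0.0622]
orientation: [0.985, 0.17, 0.0, 0.0]
wrist_force: [-5.8, -0.8, 11.7]
width: 0.0007
clock: 14.6
tool_pos: [0.6387, 0.0287, 0.0622]
orientation: [0.985, 0.17, 0.0, 0.0]
wrist_force: [-7.6, -1.1, 13.8]
width: 0.0003
```

```bash
python3 -m creep '[[[0,0,-0.004,0,0,0],[0,0,-0.02,0,0,0],[0,0,-0.04,0,0,0],[0,0,-0.03,0,0,0],[0,0,0,0,0,0],[-0.0343,-0.0424,0,0,0,0],[-0.0343,-0.0424,0,0,0,0],[-0.0343,-0.0424,0,0,0,0],[-0.0343,-0.0424,0,0,0,0],[0,0,0,0,0,0],[0,0,0,0,0,0]]]'
```

```text
clock: 15.98
tool_pos: [0.4525, 0.1425, 0.1544]
orientation: [0.985, 0.17, 0.0, 0.0]
wrist_force: [0.0, -0.6, 1.2]
width: 0.0005
```

```bash
python3 -m creep '[[[0,0,0.03,0,0,0],[0,0,0.03,0,0,0],[0,0,0.018,0,0,0],[0,0,0,0,0,0]]]'
```

```text
clock: 16.48
tool_pos: [0.4517, 0.1418, 0.0751]
orientation: [0.986, 0.17, -0.002, 0.0]
wrist_force: [-0.5, 0.7, 0.3]
width: 0.0006
```

```bash
python3 -m creep '[[[0,0,0.001,0,0,0],[0,0,0.001,0,0,0],[0,0,0.001,0,0,0],[0,0,0.001,0,0,0],[0,0,0.001,0,0,0],[0,0,0.001,0,0,0],[0,0,0.001,0,0,0],[0,0,0.001,0,0,0],[0,0,0.001,0,0,0],[0,0,0.001,0,0,0]]]'; python3 -m creep '[[[0,0,0.001,0,0,0],[0,0,0.001,0,0,0],[0,0,0.001,0,0,0]]]'; python3 -m creep '[[[0,0,0.0005,0,0,0],[0,0,0.0005,0,0,0]]]'
```

```text
clock: 17.73
tool_pos: [0.4526, 0.1425, 0.0667]
orientation: [0.985, 0.17, 0.0, -0.0]
wrist_force: [-0.1, 0.0, 4.2]
width: 0.0005
clock: 18.1
tool_pos: [0.4526, 0.1425, 0.0637]
orientation: [0.985, 0.17, 0.0, -0.0]
wrist_force: [0.8, 1.1, 3.1]
width: 0.0006
clock: 18.35
tool_pos: [0.4526, 0.1426, 0.0627]
orientation: [0.985, 0.17, 0.0, -0.0]
wrist_force: [0.9, 0.8, 3.6]
width: 0.0004
```

```bash
python3 -m creep '[[[0,0,0.0005,0,0,0],[0,0,0.0005,0,0,0],[0,0,0,0,0,0]]]'; python3 -m creep '[[[0,0,0.0005,0,0,0],[0,0,0,0,0,0]]]'
```

```text
clock: 18.73
tool_pos: [0.4526, 0.1426, 0.0622]
orientation: [0.985, 0.17, 0.0, -0.0]
wrist_force: [-1.3, 0.1, 9.8]
width: 0.0008
clock: 18.98
tool_pos: [0.4526, 0.1426, 0.0622]
orientation: [0.985, 0.17, 0.0, -0.0]
wrist_force: [-5.0, -0.0, 13.1]
width: 0.0001
```

Lift clear, back off toward the start and check.

```bash
python3 -m creep '[[[0,0,-0.004,0,0,0],[0,0,-0.02,0,0,0],[0,0,-0.05,0,0,0],[0,0,-0.05,0,0,0],[0,0,-0.03,0,0,0],[-0.03,0.045,0,0,0,0],[-0.03,0.045,0,0,0,0],[-0.03,0.045,0,0,0,0],[-0.03,0.045,0,0,0,0],[-0.03,0.045,0,0,0,0],[-0.03,0.045,0,0,0,0],[0,0,0,0,0,0]]]'; python3 - <<'E'
from bench import bot
from h import *
m0=[.545,.0855,3.048]
for c in("top","side"):
    p=bot.read_camera(c);B=blobs(p,proj(p,pins(m0,.06)))
    z=.062 if c=="top" else .059
    print(c,B.round(1).tolist())
    r=least_squares(lambda m:(proj(p,pins(m,z))-B[:,:2]).ravel(),m0);print(r.x.round(4),r.fun.round(2))
    for n in("cup","tamper","paste_pot"):print(n,[np.round(d["at"],3).tolist() for d in bot.tip_of(n,p)[:1]])
u=proj(p,[.545,.085,.07])[0].astype(int)
cv2.imwrite("pics/c4.png",cv2.resize(p["img"][u[1]-65:u[1]+65,u[0]-75:u[0]+85,::-1],None,fx=4.5,fy=4.5,interpolation=cv2.INTER_CUBIC))
E
```

```text
clock: 20.48
tool_pos: [0.3716, -0.1751, 0.2144]
orientation: [0.986, 0.167, -0.001, -0.0]
wrist_force: [0.1, 0.5, 0.1]
width: 0.0002
top [[253.9, 261.9, 37.0], [229.8, 194.4, 57.0], [261.3, 197.6, 54.0], [222.4, 258.3, 57.0]]
[0.5444 0.0849 3.0472] [ 0.03  0.02  0.07 -0.15 -0.1   0.05 -0.01  0.08]
cup []
tamper [[0.518, 0.082, 0.052]]
paste_pot [[0.543, -0.029, 0.001]]
side [[298.6, 255.4, 85.0], [212.5, 233.4, 77.0], [241.4, 211.7, 70.0], [269.8, 281.6, 106.0]]
[0.5451 0.0864 3.0508] [-0.05  0.09  0.05 -0.06 -0.1  -0.04  0.08  0.  ]
cup [[0.578, 0.084, 0.051]]
tamper [[0.522, 0.081, 0.052]]
paste_pot [[0.543, -0.032, 0.004]]
```

View pics/c4.png

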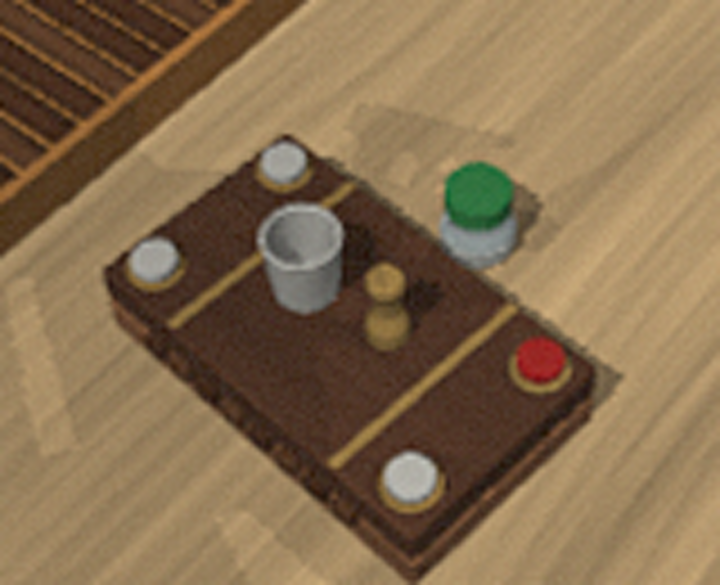

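All four heads sit equally low on their collars, and the mould, cup, tamper and pot are in the same places as before. I'm handing in.

```bash
python3 -c "
from bench import bot
print(bot.finish_job())"
```

```text
the job is handed in; nothing more can be done
None
```

I pressed all four pins home with the shut fingertips in the order red, diagonally opposite white, long, short, and handed the job in after about 20.5 s of robot time.

- **Pin depth:** each pin met a hard stop with the fingertips at 62.2–62.3 mm, where fully home is 62 mm. The force readings at the stops rose to 10–14 N, against about 4 N while the pins slid. Some sideways force, up to 8 N, showed at the stops.
- **Last pictures:** all four heads sit equally low. The top and side fits of the mould pose agree with the starting pose to about 1 mm, so it did not slide.
- **Things left alone:** the cup, tamper and pot are where they were, within the detector's accuracy. The network missed the cup in the last top picture but found it in the side one. I did not re-measure the phone or gauge ring; the arm went nowhere near them.
- **Failed check:** one pose fit, made with the gripper over the red pin, failed because the pin was hidden. I did not need it.

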